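# Bring the dropper bottle to the front of the soap maker's turntable

### The arm

A 6-joint arm with a two-finger parallel gripper is mounted at the origin on the work surface. World frame = base frame: x ahead of the robot, y to its left, z up, the work surface at z = 0. Lengths are in m, angles in degrees, forces in N, time in s.
With the tool pointing down it reaches from about 0.35 to 0.875 m from the base axis. Payload 4.2 kg.
Tool frame: the origin (TCP) lies at the very end of the fingers, on their centre line; the grasp point (between the pads) lies 19 mm behind it; z points along the fingers, x is the direction in which the jaws open and shut, and the axes are right-handed (so a half turn about z gives the same grasp; the last joint's range is limited). The gripper opens to 87 mm and grips with 3 to 60 N. Pads are 19 mm wide; open, the fingers measure 117 mm over their backs; the gripper's body (75 mm by 190 mm) begins 51 mm behind the grasp point.
Start: joints at [-61.444, 22.042, 0.453, 0, -68.411, -14.817], TCP at [0.148, -0.607, 0.223] pointing down, gripper open.
Joint ranges: [-179.83, 179.83], [-69.29, 118.12], [-61.27, 80.66], [-181.25, 117.63], [-171.15, -9.14], [-177.46, 177.46]. Speed limits (degrees/s): [159.86, 159.86, 180, 180, 180, 180].

### API

Orientations are given as a 3x3 rotation matrix whose columns are the frame's x, y, z axes.
In Python, from station import r gives the robot as it stands.
- The arm moves only by the tool move_arm, never from a script. Its argument "series" is a list that holds one entry, the list of rows, each a list of 7 numbers: the shift along the tool's x, y, z in cm, then the turn, a rotation vector about the tool's x, y, z in degrees, then the opening, from -1 (shut) to 1 (fully open). In form: [[[dx, dy, dz, wx, wy, wz, fingers], ...]]. A call has 1 to 12 rows; each row shifts and turns the commanded pose from where the row before left it, along the tool's axes as they then stand; what a row does not reach is not made up. A row lasts 1/8 s, in which the tool goes at most 62.5 mm and 10.7 degrees, less where a joint would pass 70% of its speed; a pose out of reach is approached as far as the arm can. A call is refused whole if a number of a shift passes 6.25 or a number of a turn 10.7, either way. A call with a gripper value outside its range is refused whole. The fingers move at their own pace and stop on an object; the grip force is fixed at half the most. Time passes only in rows, so rows that do not move let the fingers close. It gives the time, the measured TCP pose, the force and the opening at its end, in the units of the state.
- r.sense(): the state, without advancing time (a new reading comes with each control period).
- r.capture(name): name is "scene" or "top"; returns a dict with "color" (384x512x3 uint8, blue, green, red), "fx", "fy", "cx", "cy" (pixels), "rvec" (rotation vector, rad) and "tvec" (3), from world to camera coordinates, as OpenCV has them. Camera axes: x right, y down, z forward; pixel columns grow to the right and rows downward; lengths in m; the calibration is good to about 2 mm. A picture is of the moment at which its call begins. There is no depth.
- r.finish_job(): hands the job in, once; it reports no verdict.
The state is a dict: "time_s": time; "joints": joint angles; "joint_velocities": joint speeds; "effort": joint torques, N m; "tcp_pos": TCP position; "ee_rot": TCP orientation; "wrist_force": force on the tool from outside, world axes, zero at the start; "moment": the same for the moment, N m; "gripper_width": opening from 0.0 (shut) to 1.0 (fully open).
Only numpy, scipy, OpenCV 4.12 (cv2) and the standard library are available. Lean on these libraries where they do the work, as an engineer would, in place of code of your own. Each camera call takes 0.05 s, during which the arm holds its last target.

### The job

With the fingertips, push the soap maker's turntable round by its raised rim until the dropper bottle stands in the middle of the tray's open front, ready to be taken, and leave it at rest there. Turn it gently, without gripping the rim or flinging it round, do not touch, tip or lift the bottle or the jars on it, and leave the two loose caps and the beaker where they are.

Things in the scene. Friction and masses are not known exactly. Their poses are not given: they have to be found in the camera images.
- tray: Fixed light-wood tray, 346 mm square, floor 12 mm thick, with 8 mm walls (tops 40 mm above the worktop) on three sides; the side towards the robot is open: its front. Origin: centre of the underside, on the turntable's axis; its own -x axis points to the middle of the open front, y along the front.
- turntable: Round wooden disc, 290 mm across, 16 mm thick, turning endlessly either way about the tray's vertical centre axis. About 1 N at the rim turns it; it stops at once when not pushed. Origin: centre of its underside, 20 mm above the worktop, z up; its top is 36 mm above the worktop. The bottle and jars stand loose on it about 72 mm from the axis, behind the middles of the rim pieces.
- rim (a point): Point on the turntable's raised rim: top middle of one of its six equal pieces, 66 mm above the worktop, on the disc's own +x axis. The rim is 10 mm thick (radius 134.5 to 144.5 mm), stands 30 mm above the disc's top. Pieces are centred every 60 degrees from here, each about 88 mm long with rounded ends.
- cutout (a point): Point in a finger cut-out of the rim: middle of the gap, level with the disc's top, 140 mm from the axis, 30 degrees counter-clockwise (seen from above) of the rim point. Six such gaps, every 60 degrees between the rim pieces, each about 58 mm wide along the rim and open down to the disc: a fingertip set down in one pushes against the end of a rim piece.
- dropper: The dropper bottle: amber glass, 33 mm in diameter, 100 mm tall, with a black collar and a slim black rubber teat (13 mm thick) on top; the only one with a teat and by far the tallest of the six containers on the turntable. It stands loose on the disc, about 72 mm from the axis. Origin: centre of its underside. Not to be touched.
- oil_a: A squat amber glass jar with a flat black screw lid as wide as itself, 36 mm in diameter and 62 mm tall, standing loose on the turntable. Origin: centre of its underside. Not to be touched.
- oil_b: A squat amber glass jar with a flat black screw lid as wide as itself, 33 mm in diameter and 50 mm tall, standing loose on the turntable. Origin: centre of its underside. Not to be touched.
- oil_c: A squat amber glass jar with a flat black screw lid as wide as itself, 36 mm in diameter and 62 mm tall, standing loose on the turntable. Origin: centre of its underside. Not to be touched.
- oil_d: A squat amber glass jar with a flat black screw lid as wide as itself, 33 mm in diameter and 50 mm tall, standing loose on the turntable. Origin: centre of its underside. Not to be touched.
- oil_e: A squat amber glass jar with a flat black screw lid as wide as itself, 36 mm in diameter and 62 mm tall, standing loose on the turntable. Origin: centre of its underside. Not to be touched.
- cap_a: Black screw cap, 28 mm in diameter, 22 mm tall, loose, lying in the front left corner of the tray on its floor. Origin: centre of its underside.
- cap_b: The same kind of cap, loose on the worktop to the right of the tray. Origin: centre of its underside.
- beaker: Empty glass beaker, 76 mm in diameter, 95 mm tall, loose on the worktop to the left of the tray. Origin: centre of its underside.

How it is judged:
By the outcome, as a careful person would: the job done as asked, in the order asked, and still so for the second after the job is handed in, with the robot touching nothing.
It also fails if it takes over 54 s, if anything falls off the work surface, if the arm or the gripper's body presses on something with over 40 N, if the wrist force passes 120 N, or if a joint passes its speed limit or range.

## Working session

There is one attempt and no reset: what is moved stays moved. The work goes in short steps, Python scripts to look and compute and a tool call to move; the robot and the scene stay as the last step left them, time stands still between calls to the robot, and variables do not carry over. Pictures are saved under pics/ and viewed, and the job is handed in when it is done.

Besides the shell and the picture viewer there is one more tool, called after "Emit:" by a JSON object that holds its "fn" and its "kwargs". move_arm: Moves the arm, as the interface text tells. Its arguments: {"type":"object","properties":{"series":{"type":"array","items":{"type":"array","items":{"type":"array","items":{"type":"number"}}}}},"required":["series"]}

```bash
mkdir -p pics
python3 - <<'E'
from station import r
import cv2,pickle
for n in("scene","top"):
    c=r.capture(n); cv2.imwrite(f"pics/{n}0.png",cv2.resize(c["color"],(800,600),interpolation=cv2.INTER_CUBIC)); pickle.dump(c,open(n+"0.pkl","wb"))
    print(n,c["fx"],c["fy"],c["cx"],c["cy"],c["rvec"],c["tvec"])
print(r.sense())
E
```

```text
scene 412.7422631314136 412.7422631314136 256.8885901661943 191.5609137589389 [ 1.46897768  2.12817102 -0.82754935] [ 0.17065702 -0.34859833  1.49949818]
top 487.8668392706717 487.8668392706717 253.53346571241673 188.67142415740855 [ 2.17737362 -2.04640668  0.21128736] [0.0122534  0.58134189 1.52616221]
{'time_s': 0.1, 'joints': array([-6.14450863e+01,  2.20874404e+01,  3.87067491e-01, -2.61041338e-02,
       -6.84131149e+01, -1.48161137e+01]), 'joint_velocities': array([-0.00065157, -0.0879118 ,  0.13095364,  0.10259605, -0.11698117,
       -0.02433795]), 'effort': array([-4.86650133e-04, -3.91689062e+01,  1.87932783e+01,  4.23195720e+00,
        1.33742852e-02, -7.88714169e-05]), 'tcp_pos': array([ 0.14831536, -0.60657707,  0.22155185]), 'ee_rot': array([[-2.37332195e-01,  9.71428381e-01, -5.74661361e-04],
       [ 9.71426444e-01,  2.37332870e-01,  1.94226989e-03],
       [ 2.02316212e-03, -9.72780682e-05, -9.99997949e-01]]), 'wrist_force': array([-0.85030483,  0.07764441,  0.00608899]), 'moment': array([-0.01916734, -0.0744333 , -0.00777925]), 'gripper_width': 1.0036530545487086}
```

View pics/scene0.png

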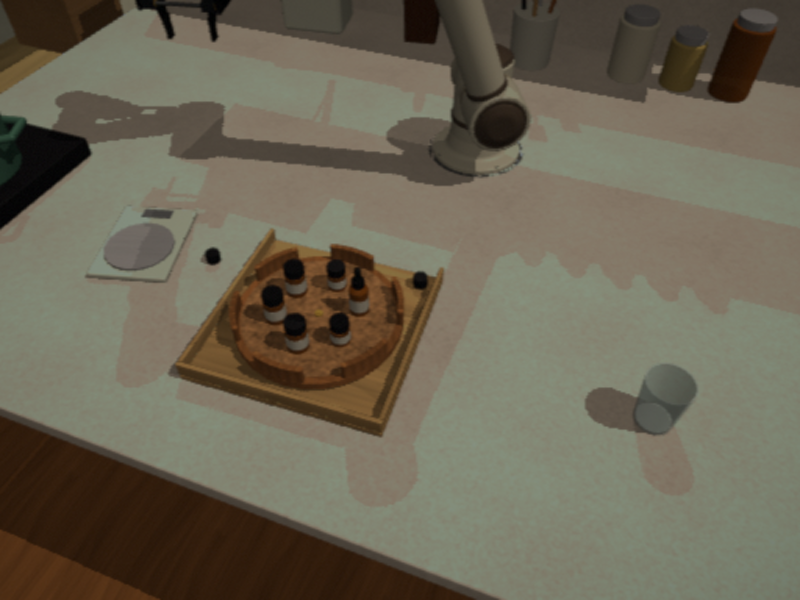

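View pics/top0.png

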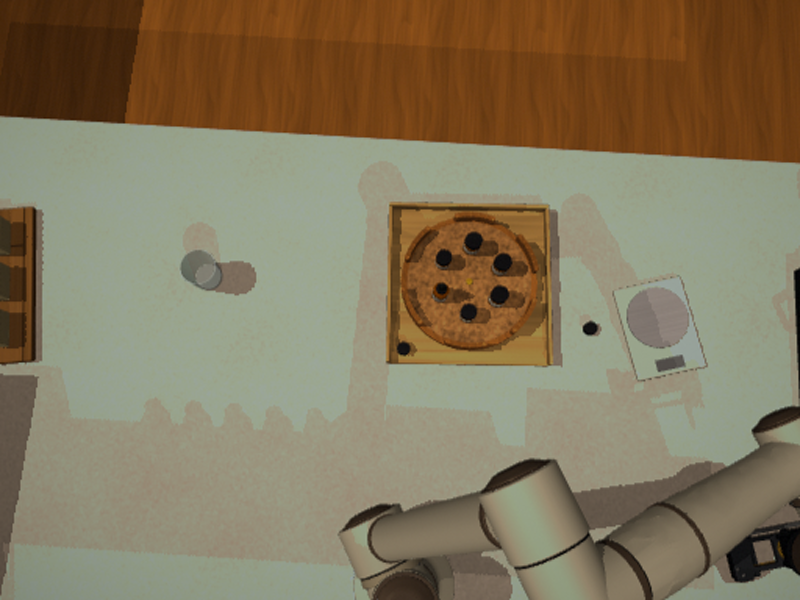

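The tray is centred near (470,284) in the top view, with its front at the bottom. The dropper is at (441,289), cap_a at (404,348) and cap_b at (590,328). I'll enlarge the crop and measure.

```bash
cat > h.py <<'E'
import cv2,pickle,numpy as np
def KM(c): return np.array([[c["fx"],0,c["cx"]],[0,c["fy"],c["cy"]],[0,0,1.]])
def back(c,uv,z):
    uv=np.atleast_2d(np.array(uv,float)); R=cv2.Rodrigues(np.array(c["rvec"],float))[0]; t=np.array(c["tvec"],float).ravel()
    d=np.c_[uv,np.ones(len(uv))]@np.linalg.inv(KM(c)).T@R; o=-R.T@t
    return o+d*((z-o[2])/d[:,2])[:,None]
def proj(c,P): return cv2.projectPoints(np.atleast_2d(np.array(P,float)),np.array(c["rvec"],float),np.array(c["tvec"],float),KM(c),None)[0][:,0]
def ortho(c,z,x0,x1,y0,y1,s):  # top-down rectified at height z, s px/m; row0=x1, col0=y1
    w,h=int((y1-y0)*s),int((x1-x0)*s)
    P=[[x1,y1,z],[x1,y0,z],[x0,y0,z],[x0,y1,z]]
    H=cv2.getPerspectiveTransform(proj(c,P).astype(np.float32),np.float32([[0,0],[w,0],[w,h],[0,h]]))
    return cv2.warpPerspective(c["color"],H,(w,h),flags=cv2.INTER_CUBIC)
E
python3 - <<'E'
from h import *
c=pickle.load(open("top0.pkl","rb"))
s=.64
print(back(c,np.array([[470,284],[388,365],[552,365]])*s,0.03))
o=c["color"][120:245,240:365]
cv2.imwrite("pics/crop0.png",cv2.convertScaleAbs(cv2.resize(o,(600,600),interpolation=cv2.INTER_CUBIC),alpha=1.6))
c=pickle.load(open("scene0.pkl","rb"))
cv2.imwrite("pics/crops0.png",cv2.convertScaleAbs(cv2.resize(c["color"][140:280,110:290],(770,600),interpolation=cv2.INTER_CUBIC),alpha=1.6))
E
```

```text
[[ 0.61862886 -0.10669088  0.03      ]
 [ 0.43566617  0.05625375  0.03      ]
 [ 0.45681345 -0.28428692  0.03      ]]
```

View pics/crop0.png

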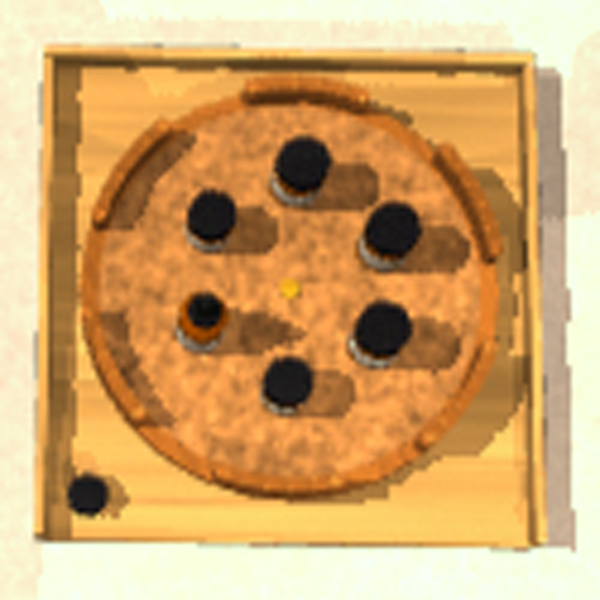

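View pics/crops0.png

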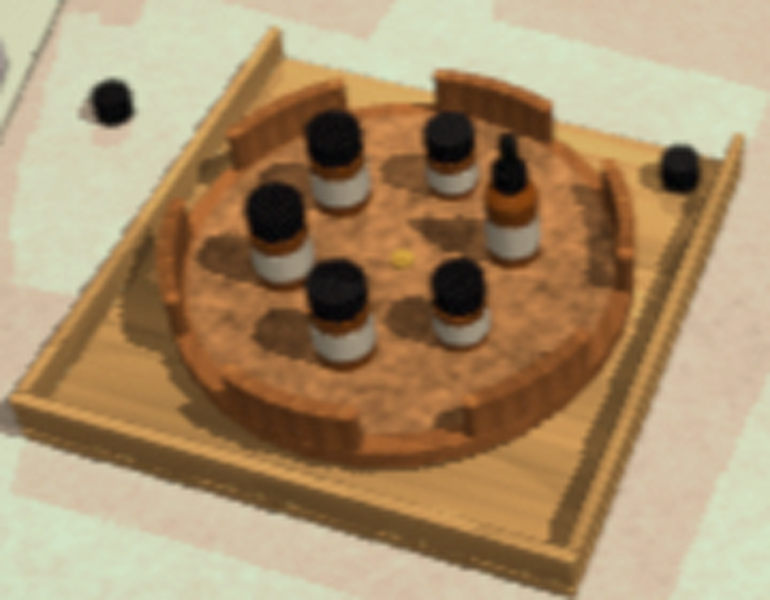

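Run:
```python
from h import *
T=pickle.load(open("top0.pkl","rb"));S=pickle.load(open("scene0.pkl","rb"))
tp=lambda p:np.array(p)/4.8+[240-.4,120-.4]
sp=lambda p:np.array(p)/(770/180)+[110-.4,140-.4]
A=back(T,tp([289,289]),.036)[0];A2=back(S,sp([401,258]),.036)[0];print("axis",A,A2)
# tray corners top z=.04 : fl, fr, bl, br (top), scene
ct=back(T,tp([[36,540],[546,546],[45,48],[535,55]]),.04);cs=back(S,sp([[742,138],[277,32],[572,556],[14,400]]),.04)
print("top",ct[:,:2]);print("scene",cs[:,:2])
for c,fz in((ct,0),(cs,0)):
    f=(c[0]+c[1])/2;b=(c[2]+c[3])/2;d=f-b;e=c[0]-c[1]
    print("centre",c.mean(0)[:2],"front dir",np.degrees(np.arctan2(d[1],d[0])),"left",np.degrees(np.arctan2(e[1],e[0])),np.linalg.norm(d),np.linalg.norm(e))
tt=back(T,tp([206,306]),.134)[0];st=back(S,sp([508,143]),.134)[0]
for q,a in((tt,A),(st,A2)):
    v=q-a;print("drop",q,np.hypot(*v[:2]),np.degrees(np.arctan2(v[1],v[0])))
lids={'j1':(302,162,.098),'j2':(392,228,.098),'j3':(384,329,.098),'j4':(288,382,.086),'j6':(212,216,.086)}
for k,(u,v,z) in lids.items():
    q=back(T,tp([u,v]),z)[0]-A;print(k,np.hypot(*q[:2]),np.degrees(np.arctan2(q[1],q[0])))
for k,p in dict(capa=[88,495]).items(): print(k,back(T,tp(p),.034))
print("capb",back(T,np.array([590,328])*.64,.022),"beaker",back(T,np.array([204,272])*.64,.03))
```

```text
axis [ 0.62367775 -0.10260544  0.036     ] [ 0.61785258 -0.10360024  0.036     ]
top [[ 0.43915794  0.06034724]
 [ 0.45639428 -0.28249349]
 [ 0.7855411   0.07634293]
 [ 0.80194311 -0.26768536]]
scene [[ 0.4433243   0.06299535]
 [ 0.45984927 -0.27505522]
 [ 0.78255482  0.07744298]
 [ 0.80037182 -0.26240489]]
centre [ 0.62075911 -0.10337217] front dir -177.4509576010805 left 92.87812483516346 0.3463086636251854 0.3432737336682535
centre [ 0.62152505 -0.09925544] front dir -177.71714498257904 left 92.79856890289877 0.34014648482443366 0.3384542274672376
drop [ 0.58648955 -0.04115947  0.134     ] 0.07182317998900198 121.18307671954867
drop [ 0.58987377 -0.03861424  0.134     ] 0.07075304271240575 113.29361311318868
j1 0.07341324527224205 0.2605554952989141
j2 0.06908377875016984 -62.77658671088219
j3 0.06943757843295666 -122.63478459643325
j4 0.07470687522273817 178.26733304298
j6 0.0680911887616663 58.577806183014225
capa [[0.47256452 0.02722221 0.034     ]]
capb [[ 0.54113525 -0.36442752  0.022     ]] beaker [[0.60949588 0.46018426 0.03      ]]
```

Emit:
{"fn": "move_arm", "kwargs": {"series": [[[2.0,4.5,0,0,0,0,-1],[2.0,4.5,0,0,0,0,-1],[2.0,4.5,0,0,0,0,-1],[2.0,4.5,0,0,0,0,-1],[2.0,4.5,0,0,0,0,-1],[2.0,4.5,0,0,0,0,-1],[2.0,4.5,0,0,0,0,-1],[2.0,4.5,0,0,0,0,-1],[2.0,4.5,0,0,0,0,-1],[2.0,4.5,0,0,0,0,-1],[2.0,4.5,0,0,0,0,-1],[2.0,4.5,0,0,0,0,-1]]]}}

```text
time_s: 1.6
tcp_pos: [0.6169, -0.2445, 0.222]
ee_rot: [[-0.238, 0.971, -0.001], [0.971, 0.238, 0.0], [0.001, -0.001, -1.0]]
wrist_force: [0.2, -0.1, -0.0]
gripper_width: 0.008
```

Emit:
{"fn": "move_arm", "kwargs": {"series": [[[0,0,0,0,0,-9.7,-1],[0,0,0,0,0,-9.7,-1],[0,0,0,0,0,-9.7,-1],[0,0,0,0,0,-9.7,-1],[0,0,0,0,0,-9.7,-1],[0,0,0,0,0,-9.7,-1],[0,0,0,0,0,-9.7,-1],[0,0,0,0,0,-9.7,-1],[0,0,0,0,0,0,-1],[0,0,0,0,0,0,-1]]]}}

```text
time_s: 2.85
tcp_pos: [0.6159, -0.2457, 0.2222]
ee_rot: [[-1.0, -0.021, -0.001], [-0.021, 1.0, 0.0], [0.001, 0.0, -1.0]]
wrist_force: [0.4, -0.2, 0.2]
gripper_width: 0.006
```

```bash
cat > look.py <<'E'
import sys
from h import *
from station import r
n=sys.argv[1]
for k in("top","scene"):
    c=r.capture(k);pickle.dump(c,open(k+n+".pkl","wb"))
    o=c["color"][110:255,225:375] if k=="top" else c["color"][125:285,100:300]
    cv2.imwrite(f"pics/{k}{n}.png",cv2.convertScaleAbs(cv2.resize(o,None,fx=4,fy=4,interpolation=cv2.INTER_CUBIC) if k=="top" else cv2.resize(o,None,fx=3.6,fy=3.6,interpolation=cv2.INTER_CUBIC),alpha=1.6))
s=r.sense();R=s["ee_rot"];p=s["tcp_pos"]
print(s["time_s"],p,"head",np.degrees(np.arctan2(R[1,0],R[0,0])),R[:,2],s["joints"].round(1),s["wrist_force"],s["gripper_width"])
v=p[:2]-[.6215,-.103];print("polar",np.hypot(*v),np.degrees(np.arctan2(v[1],v[0])))
E
python3 look.py 1
```

```text
2.95 [ 0.61593241 -0.24569204  0.22237993] head -178.74879508984864 [-3.03823045e-04  8.95727767e-05 -9.99999950e-01] [ -7.8  25.8   6.4  -0.  -70.6   9.1] [ 0.76494422 -0.17505572  0.52338001] 0.0066711659593792615
polar 0.14280061361156907 -92.2344451103267
```

View pics/top1.png

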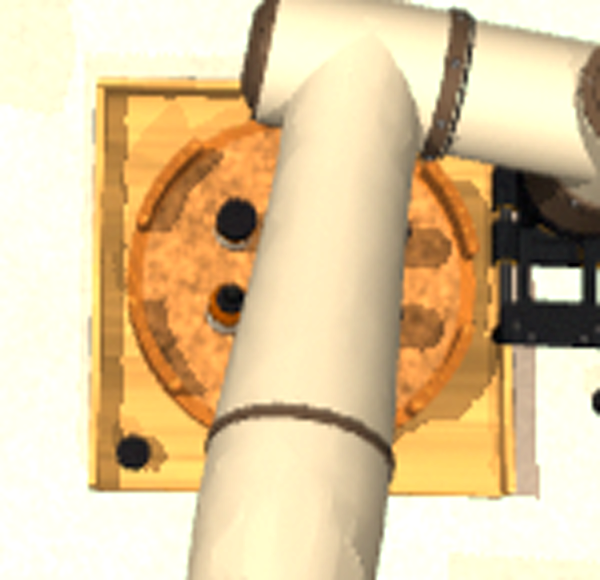

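View pics/scene1.png

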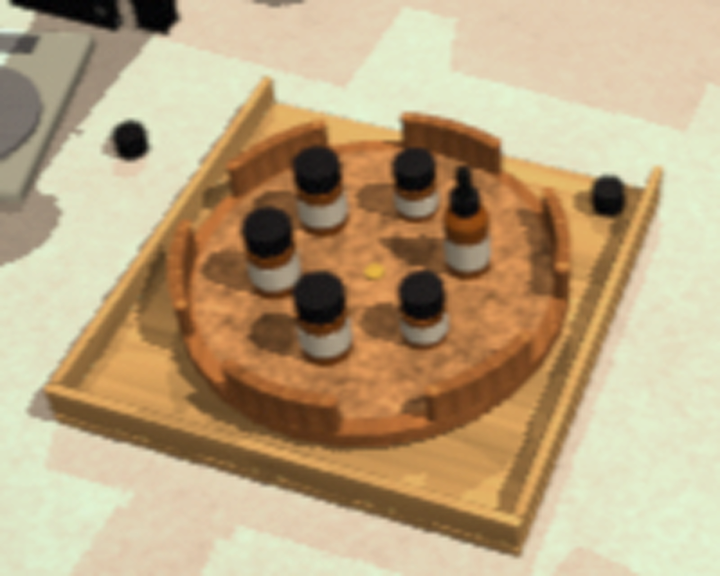

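The top view is covered by the arm. The scene view shows the containers undisturbed. I'll check the whole scene picture for link clearance before lowering.

Run:
```python
from h import *
for n in("top","scene"):
    c=pickle.load(open(n+"1.pkl","rb"));R=cv2.Rodrigues(np.array(c["rvec"],float))[0];print(n,-R.T@np.array(c["tvec"]).ravel())
    print(proj(c,[[.616,-.2457,.222]])/.64)
    cv2.imwrite(f"pics/{n}1f.png",cv2.convertScaleAbs(cv2.resize(c["color"],(800,600)),alpha=1.5))
```

```text
top [0.26017591 0.03253094 1.61199561]
[[553.92879237 267.81904271]]
scene [1.25700747 0.28079168 0.86036484]
[[224.91375326 207.16742945]]
```

View pics/scene1f.png

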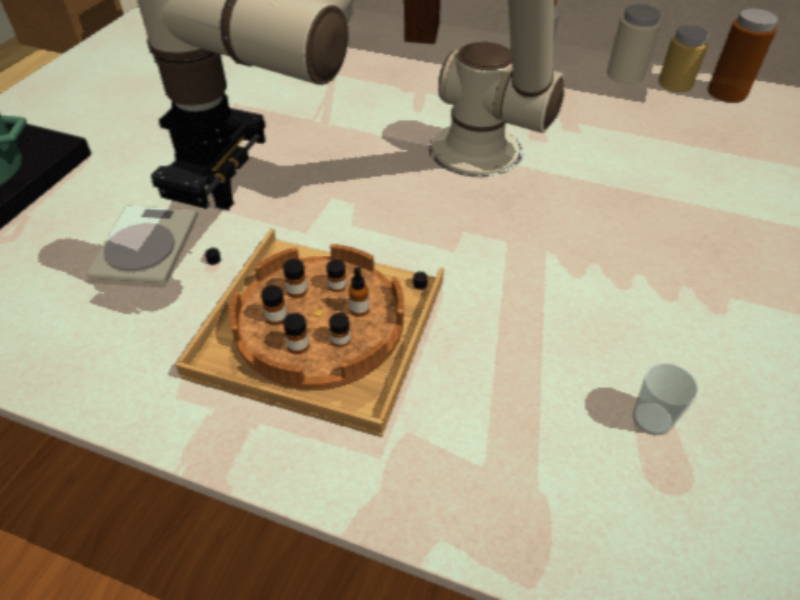

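View pics/top1f.png

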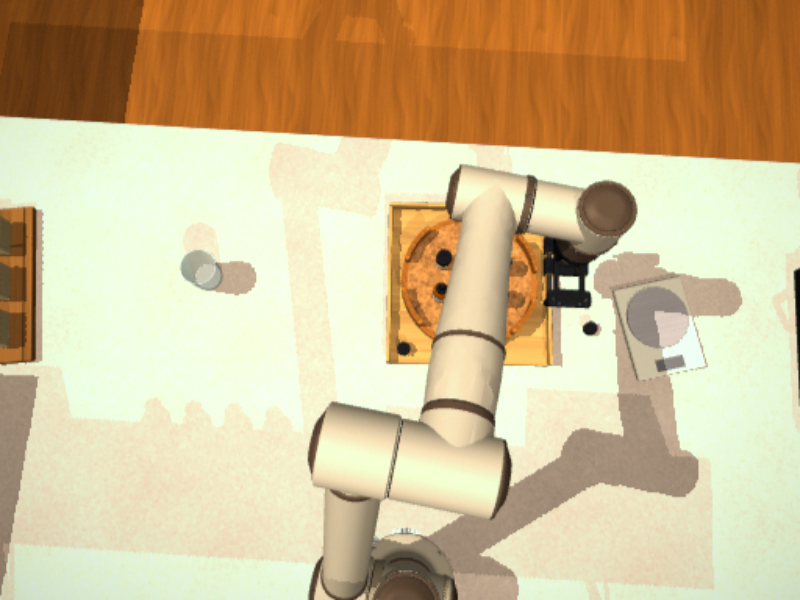

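Emit:
{"fn": "move_arm", "kwargs": {"series": [[[0,0.25,2,0,0,0,-1],[0,0,2,0,0,0,-1],[0,0,2,0,0,0,-1],[0,0,2,0,0,0,-1],[0,0,2,0,0,0,-1],[0,0,2,0,0,0,-1],[0,0,2,0,0,0,-1],[0,0,1,0,0,0,-1],[0,0,0,0,0,0,-1],[0,0,0,0,0,0,-1]]]}}

```text
time_s: 4.2
tcp_pos: [0.6167, -0.2434, 0.0735]
ee_rot: [[-1.0, -0.023, 0.002], [-0.023, 1.0, -0.001], [-0.002, -0.001, -1.0]]
wrist_force: [-0.4, -0.1, 0.6]
gripper_width: 0.005
```

```bash
python3 look.py 2
```

```text
4.3 [ 0.61655871 -0.2433366   0.07361158] head -178.65989769636298 [ 1.83163727e-03 -4.18859468e-04 -9.99998235e-01] [ -7.6  32.9  -4.3   0.  -52.7   8.9] [-0.08654786 -0.22557878 -0.19710626] 0.0077057356588018985
polar 0.14042356689462662 -92.01656533829733
```

View pics/scene2.png

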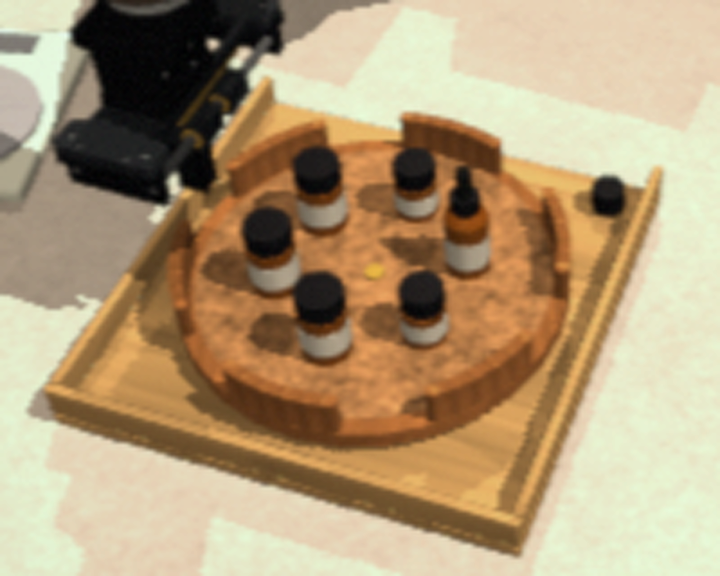

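View pics/top2.png

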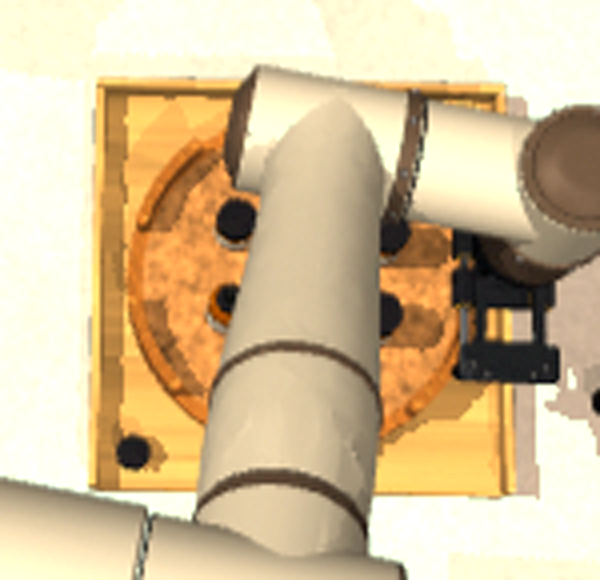

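Emit:
{"fn": "move_arm", "kwargs": {"series": [[[0,0,0.4,0,0,0,-1],[0,0,0.4,0,0,0,-1],[0,0,0.4,0,0,0,-1],[0,0,0,0,0,0,-1]]]}}

```text
time_s: 4.8
tcp_pos: [0.6156, -0.2431, 0.0599]
ee_rot: [[-1.0, -0.023, -0.001], [-0.023, 1.0, 0.0], [0.001, 0.0, -1.0]]
wrist_force: [-0.6, -0.5, 0.6]
gripper_width: 0.005
```

Emit:
{"fn": "move_arm", "kwargs": {"series": [[[0,0,0.4,0,0,0,-1],[0,0,0.4,0,0,0,-1],[0,0,0.4,0,0,0,-1],[0,0,0,0,0,0,-1]]]}}

```text
time_s: 5.3
tcp_pos: [0.6156, -0.2431, 0.048]
ee_rot: [[-1.0, -0.023, -0.001], [-0.023, 1.0, 0.0], [0.001, 0.0, -1.0]]
wrist_force: [-0.2, -1.3, -0.3]
gripper_width: 0.007
```

```bash
python3 look.py 3
```

```text
5.4 [ 0.61598732 -0.24324013  0.04851312] head -178.6565300526866 [-3.56723729e-05 -7.45290060e-05 -9.99999997e-01] [ -7.6  34.5  -5.6   0.  -50.    8.9] [-0.27441728 -0.30033362  0.47562035] 0.005134313916300162
polar 0.14034843912420497 -92.25107280515762
```

View pics/scene3.png

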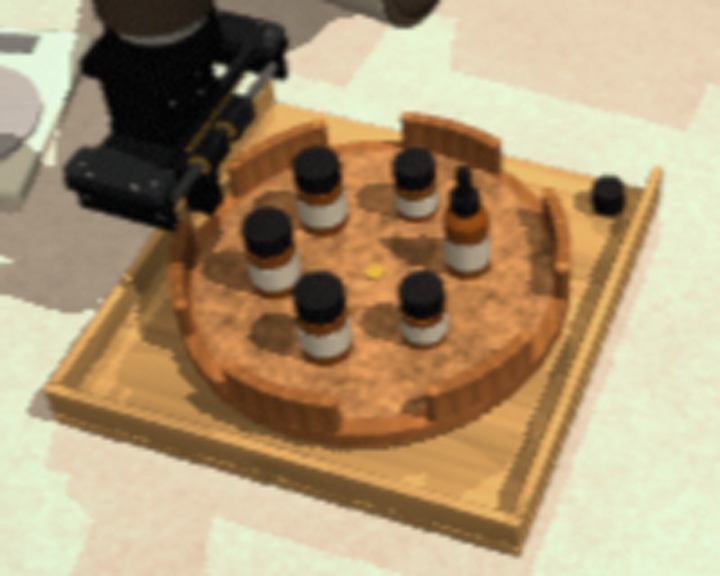

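Emit:
{"fn": "move_arm", "kwargs": {"series": [[[0,0,0,0,0,2.8,-1],[-0.2,0,0,0,0,-0.8,-1],[-0.39,0,0,0,0,-1.6,-1],[-0.39,0,0,0,0,-1.6,-1],[-0.39,0,0,0,0,-1.6,-1],[-0.39,0,0,0,0,-1.6,-1],[-0.39,0,0,0,0,-1.6,-1],[-0.39,0,0,0,0,-1.6,-1],[-0.39,0,0,0,0,-1.6,-1],[-0.2,0,0,0,0,-0.8,-1],[0,0,0,0,0,0,-1],[0,0,0,0,0,0,-1]]]}}

```text
time_s: 6.9
tcp_pos: [0.6473, -0.2408, 0.0486]
ee_rot: [[-0.98, -0.197, 0.0], [-0.197, 0.98, 0.0], [-0.0, -0.0, -1.0]]
wrist_force: [0.8, 0.1, 0.8]
gripper_width: 0.004
```

```bash
python3 look.py 4
```

```text
7.0 [ 0.64717121 -0.24087563  0.0486181 ] head -168.66064420661488 [ 2.89757303e-04  2.05884862e-05 -9.99999958e-01] [ -7.   36.8  -1.   -0.  -52.3  18.4] [-0.41219124 -0.69118394  0.2423855 ] 0.008660517653142002
polar 0.1402451491518758 -79.45281061598925
```

View pics/scene4.png

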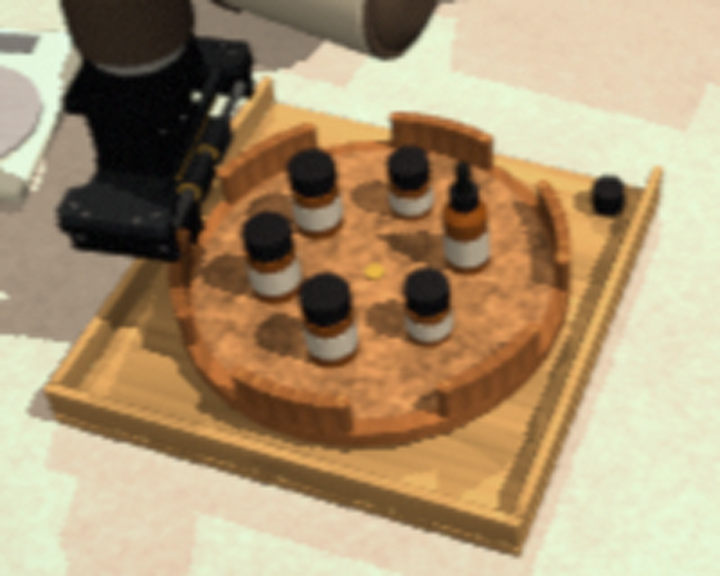

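Emit:
{"fn": "move_arm", "kwargs": {"series": [[[-0.2,0,0,0,0,-0.8,-1],[-0.39,0,0,0,0,-1.6,-1],[-0.39,0,0,0,0,-1.6,-1],[-0.39,0,0,0,0,-1.6,-1],[-0.39,0,0,0,0,-1.6,-1],[-0.39,0,0,0,0,-1.6,-1],[-0.39,0,0,0,0,-1.6,-1],[-0.39,0,0,0,0,-1.6,-1],[-0.39,0,0,0,0,-1.6,-1],[-0.39,0,0,0,0,-1.6,-1],[-0.2,0,0,0,0,-0.8,-1],[0,0,0,0,0,0,-1]]]}}

```text
time_s: 8.5
tcp_pos: [0.6843, -0.2282, 0.0485]
ee_rot: [[-0.888, -0.46, 0.0], [-0.46, 0.888, 0.0], [-0.0, 0.0, -1.0]]
wrist_force: [-0.5, 0.2, -0.7]
gripper_width: 0.008
```

```bash
python3 look.py 5
```

```text
8.6 [ 0.68416558 -0.22829071  0.04856352] head -152.65887857975665 [ 3.25795481e-04  1.89269075e-04 -9.99999929e-01] [ -5.7  39.3   4.3  -0.  -54.9  33. ] [-0.4408107   0.80852805 -0.49136663] 0.006428262580802554
polar 0.14008831905145455 -63.427551276255684
```

View pics/scene5.png

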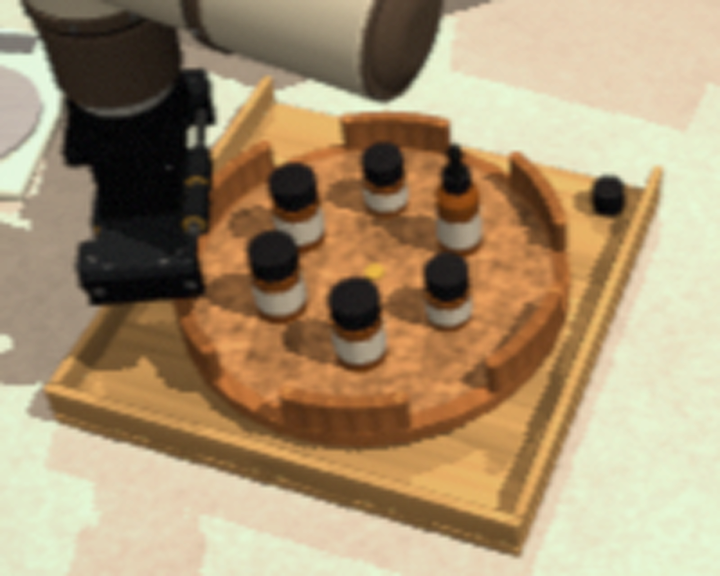

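The disc turns cleanly and the containers are upright, riding along. Continuing.

Emit:
{"fn": "move_arm", "kwargs": {"series": [[[-0.2,0,0,0,0,-0.8,-1],[-0.39,0,0,0,0,-1.6,-1],[-0.39,0,0,0,0,-1.6,-1],[-0.39,0,0,0,0,-1.6,-1],[-0.39,0,0,0,0,-1.6,-1],[-0.39,0,0,0,0,-1.6,-1],[-0.39,0,0,0,0,-1.6,-1],[-0.39,0,0,0,0,-1.6,-1],[-0.39,0,0,0,0,-1.6,-1],[-0.39,0,0,0,0,-1.6,-1],[-0.2,0,0,0,0,-0.8,-1],[0,0,0,0,0,0,-1]]]}}

```text
time_s: 10.1
tcp_pos: [0.7163, -0.206, 0.0485]
ee_rot: [[-0.727, -0.687, 0.0], [-0.687, 0.727, 0.0], [-0.0, 0.0, -1.0]]
wrist_force: [0.2, 0.3, -0.1]
gripper_width: 0.006
```

```bash
python3 look.py 6
```

```text
10.2 [ 0.71611512 -0.20613886  0.04849886] head -136.66045310302695 [ 5.91990178e-06  2.94415395e-04 -9.99999957e-01] [ -3.7  41.4   8.5  -0.  -57.1  47. ] [-0.3374096   0.03903564  1.09594704] 0.0029153504115373235
polar 0.13996301121902227 -47.468077459329045
```

View pics/scene6.png

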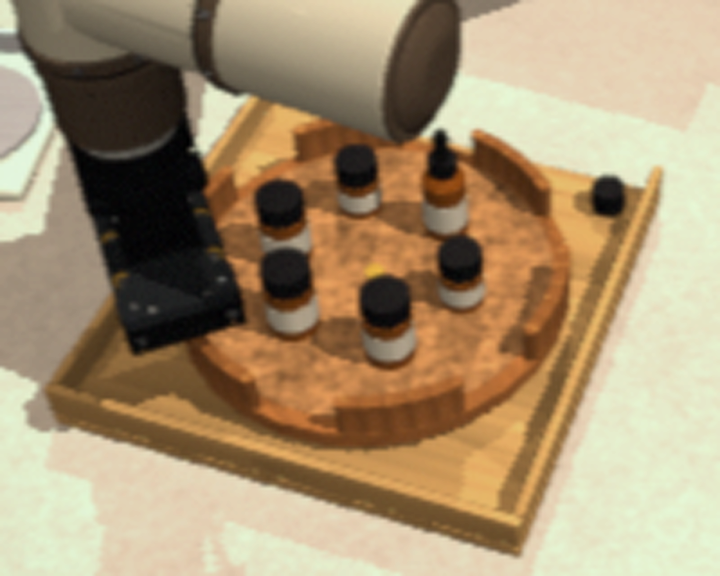

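Emit:
{"fn": "move_arm", "kwargs": {"series": [[[-0.2,0,0,0,0,-0.8,-1],[-0.39,0,0,0,0,-1.6,-1],[-0.39,0,0,0,0,-1.6,-1],[-0.39,0,0,0,0,-1.6,-1],[-0.39,0,0,0,0,-1.6,-1],[-0.39,0,0,0,0,-1.6,-1],[-0.39,0,0,0,0,-1.6,-1],[-0.39,0,0,0,0,-1.6,-1],[-0.39,0,0,0,0,-1.6,-1],[-0.39,0,0,0,0,-1.6,-1],[-0.2,0,0,0,0,-0.8,-1],[0,0,0,0,0,0,-1]]]}}

```text
time_s: 11.7
tcp_pos: [0.7409, -0.1758, 0.0485]
ee_rot: [[-0.51, -0.86, -0.0], [-0.86, 0.51, 0.0], [-0.0, 0.0, -1.0]]
wrist_force: [-0.8, 0.1, 0.7]
gripper_width: 0.01
```

```bash
python3 look.py 7
```

```text
11.8 [ 0.74079375 -0.1760523   0.04845556] head -120.66269053213614 [-2.06530986e-04  2.83837447e-04 -9.99999938e-01] [ -1.3  42.9  11.5  -0.  -58.6  60.6] [ 0.22426067 -0.40107125 -0.87035159] 0.00322739022099217
polar 0.1398843676962606 -31.48218689351437
```

View pics/scene7.png

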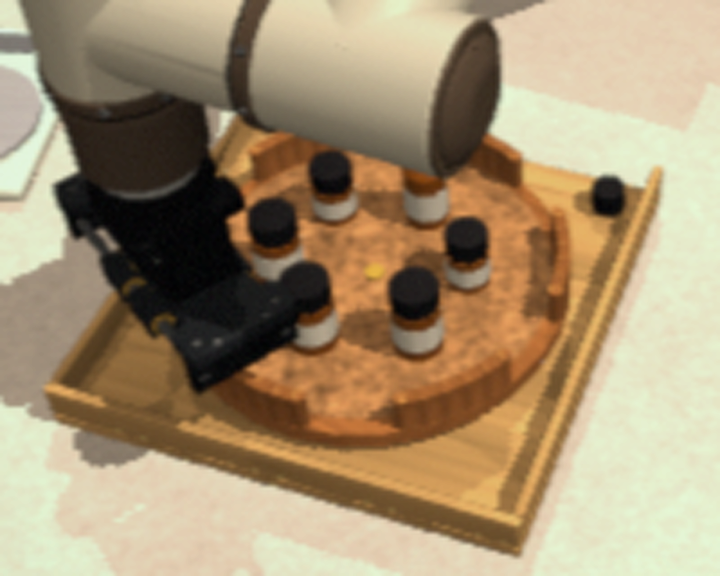

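View pics/top7.png

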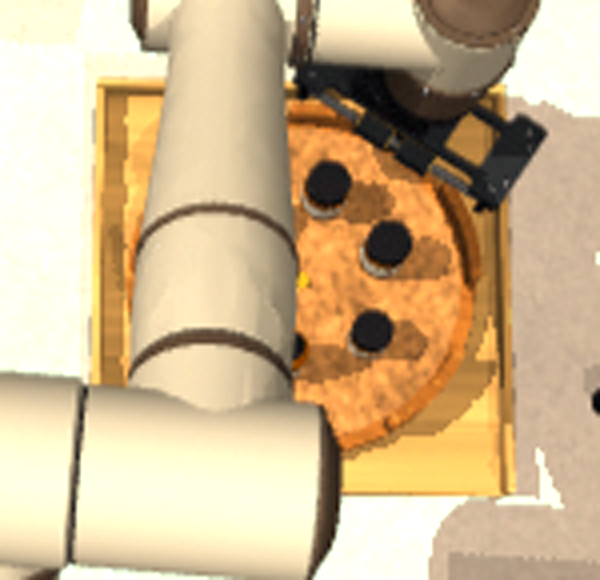

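Run:
```python
from h import *
T=pickle.load(open("top7.pkl","rb"))
tp=lambda p:np.array(p)/4+[225-.4,110-.4]
A=back(T,tp([303,280]),.036)[0];print(A)
for k,(u,v,z,a0) in {'j4':(372,331,.086,178.3),'j3':(389,244,.098,-122.6),'j2':(328,185,.098,-62.8)}.items():
    q=back(T,tp([u,v]),z)[0]
    for ax in (A,np.array([.6215,-.103,0])):
        v=q-ax;a=np.degrees(np.arctan2(v[1],v[0]));print(k,np.hypot(*v[:2]),a,(a-a0)%360)
```

```text
[ 0.62449601 -0.1043661   0.036     ]
j4 0.07224253764535847 -133.55884668694205 48.14115331305794
j4 0.07123598707964116 -131.0546428796644 50.645357120335575
j3 0.06488299818347687 -72.61635008175196 49.983649918248034
j3 0.06712658201991223 -70.52381889173601 52.07618110826398
j2 0.06607429917428738 -9.892823474159524 52.90717652584047
j2 0.06926545316689924 -10.580284306834402 52.2197156931656
```

Emit:
{"fn": "move_arm", "kwargs": {"series": [[[-0.2,0,0,0,0,-0.8,-1],[-0.39,0,0,0,0,-1.6,-1],[-0.39,0,0,0,0,-1.6,-1],[-0.39,0,0,0,0,-1.6,-1],[-0.39,0,0,0,0,-1.6,-1],[-0.39,0,0,0,0,-1.6,-1],[-0.2,0,0,0,0,-0.8,-1],[0,0,0,0,0,0,-1],[0,0,0,0,0,0,-1]]]}}

```text
time_s: 12.92
tcp_pos: [0.7513, -0.1551, 0.0486]
ee_rot: [[-0.359, -0.933, -0.0], [-0.933, 0.359, 0.0], [-0.0, 0.0, -1.0]]
wrist_force: [0.2, 0.6, -0.4]
gripper_width: 0.009
```

Emit:
{"fn": "move_arm", "kwargs": {"series": [[[0.4,0,0,0,0,0,-1],[0.4,0,0,0,0,0,-1],[0,0,0,0,0,0,-1],[0,0,-1,0,0,0,-1],[0,0,-2,0,0,0,-1],[0,0,-3,0,0,0,-1],[0,0,-4,0,0,0,-1],[0,0,-4,0,0,0,-1],[0,0,-4,0,0,0,-1],[0,0,0,0,0,0,-1]]]}}

```text
time_s: 14.18
tcp_pos: [0.7506, -0.1631, 0.2364]
ee_rot: [[-0.359, -0.933, 0.012], [-0.933, 0.359, -0.002], [-0.003, -0.012, -1.0]]
wrist_force: [0.1, -0.1, -0.0]
gripper_width: 0.002
```

```bash
python3 look.py 8
```

```text
14.275 [ 0.74860484 -0.16254374  0.23046192] head -111.05388607744302 [ 2.62067304e-03  3.23520813e-04 -9.99996514e-01] [ -0.2  36.3  25.4  -0.  -79.   69.2] [-0.67097244 -1.12703765 -1.288771  ] 0.00653273108090607
polar 0.14036059602097212 -25.10128949005546
```

View pics/scene8.png

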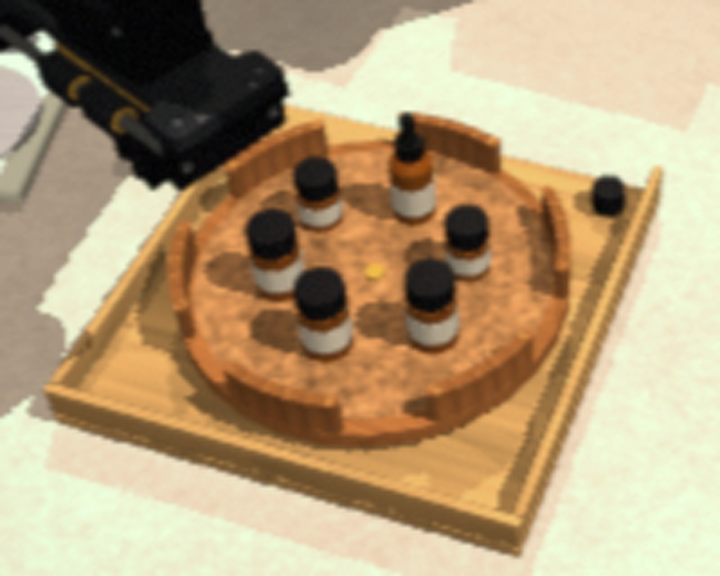

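View pics/top8.png

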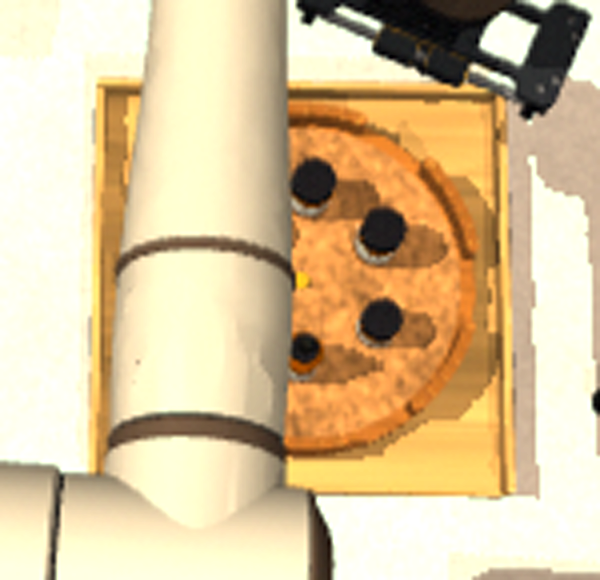

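The rim in scene8 matches the starting view, so the turn is almost exactly 60°. The dropper teat is at (408,120) in the scene crop and (306,347) in the top crop. Next I'll fix the absolute angle from the rim ends in the clear initial pictures.

Run:
```python
from h import *
from scipy.optimize import minimize
T=pickle.load(open("top0.pkl","rb"));S=pickle.load(open("scene0.pkl","rb"));S8=pickle.load(open("scene8.pkl","rb"));T8=pickle.load(open("top8.pkl","rb"))
tp=lambda p:np.array(p)/4.8+[240-.4,120-.4]
ang=lambda q,a:np.degrees(np.arctan2(q[1]-a[1],q[0]-a[0]))
ax=np.array([.6215,-.103])
for p in [(305,90),(245,90),(367,98),(437,150),(495,255),(172,125),(100,218)]:
    q=back(T,tp(p),.066)[0];print(p,np.hypot(*(q[:2]-ax)).round(4),ang(q,ax).round(1))
# image registration: rotation of disc-plane texture. ortho at z=.036 -> polar -> phase correlation between initial & now, scene cam
def polar(c,ax,z,r0,r1):
    th=np.radians(np.arange(0,360,.5));r=np.linspace(r0,r1,40)
    P=np.array([[ax[0]+q*np.cos(t),ax[1]+q*np.sin(t),z] for q in r for t in th]);m=proj(c,P).reshape(len(r),len(th),2).astype(np.float32)
    return cv2.cvtColor(cv2.remap(c["color"],m[...,0],m[...,1],cv2.INTER_LINEAR),cv2.COLOR_BGR2GRAY)
# teat current
sp=lambda p:np.array(p)/3.6+[100-.4,125-.4]; t8=lambda p:np.array(p)/4+[225-.4,110-.4]
for nm,c,uv in(("scene",S8,sp([406,120])),("top",T8,t8([306,345]))):
    q=back(c,uv,.134)[0];print(nm,q,np.hypot(*(q[:2]-ax)),ang(q,ax))
# overlays
def rimoverlay(c,ph,off,sz,f,name,ax):
    im=cv2.convertScaleAbs(cv2.resize(c["color"][off[1]:off[1]+sz[1],off[0]:off[0]+sz[0]],None,fx=f,fy=f,interpolation=cv2.INTER_CUBIC),alpha=1.6)
    g=np.degrees(44/139.5)
    for k in range(6):
        for r in(.1345,.1445):
            for z in(.066,.036):
                a=np.radians(np.linspace(ph+60*k-18,ph+60*k+18,30))
                u=((proj(c,np.c_[ax[0]+r*np.cos(a),ax[1]+r*np.sin(a),z+0*a])-off+.5)*f).astype(np.int32)
                cv2.polylines(im,[u],False,(0,255,0) if z>.05 else (255,0,0),1)
    fr=np.radians(182.4);u=((proj(c,[[*ax,.036],[ax[0]+.173*np.cos(fr),ax[1]+.173*np.sin(fr),.012]])-off+.5)*f).astype(int)
    cv2.line(im,tuple(map(int,u[0])),tuple(map(int,u[1])),(255,0,255),1)
    cv2.imwrite(name,im)
rimoverlay(T,-1,np.array([240,120]),(125,125),4.8,"pics/ovT.png",ax)
rimoverlay(S8,-1,np.array([100,125]),(200,160),3.6,"pics/ovS.png",ax)
```

```text
(305, 90) 0.1363 -0.9
(245, 90) 0.1394 16.3
(367, 98) 0.1406 -18.6
(437, 150) 0.1367 -43.5
(495, 255) 0.1384 -78.5
(172, 125) 0.1375 39.8
(100, 218) 0.1385 74.6
scene [ 0.55353287 -0.09925943  0.134     ] 0.0680699790117112 176.84990248957598
top [ 0.55065097 -0.1003398   0.134     ] 0.0708989507919479 177.84969796334568
```

View pics/ovT.png

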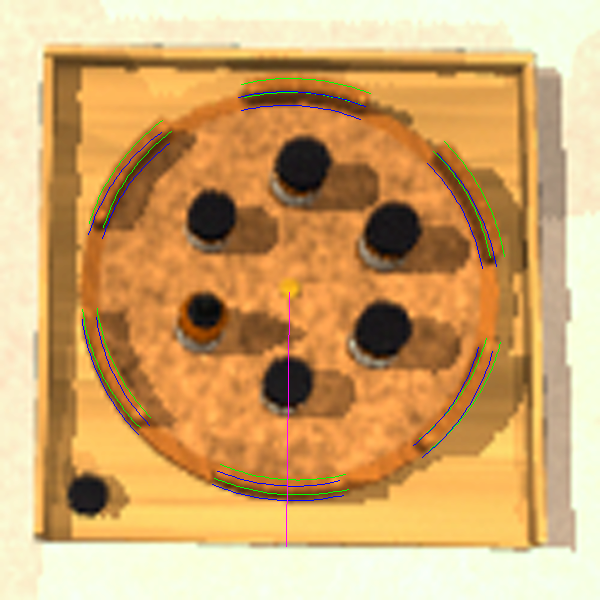

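View pics/ovS.png

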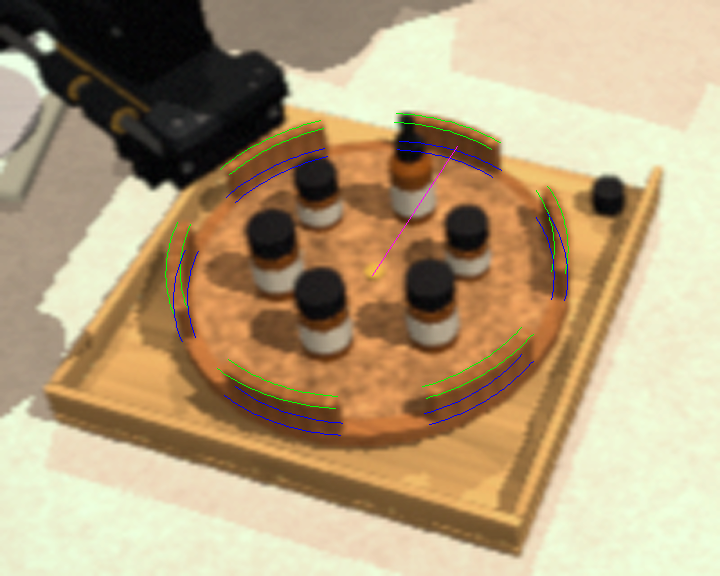

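Emit:
{"fn": "move_arm", "kwargs": {"series": [[[4.5,0,0,0,0,0,-1],[4.5,2,0,0,0,0,-1],[4.5,2.5,0,0,0,0,-1],[4.5,2.5,0,0,0,0,-1],[4.5,2.5,0,0,0,0,-1],[4.5,2.5,0,0,0,0,-1],[4.5,2.5,0,0,0,0,-1],[4.5,2.5,0,0,0,0,-1],[4.5,2.5,0,0,0,0,-1],[4.5,2.5,0,0,0,0,-1],[4.5,2.5,0,0,0,0,-1],[4.5,2.5,0,0,0,0,-1]]]}}

```text
time_s: 15.78
tcp_pos: [0.3008, -0.5699, 0.2275]
ee_rot: [[-0.359, -0.933, -0.001], [-0.933, 0.359, 0.002], [-0.001, 0.002, -1.0]]
wrist_force: [1.5, -1.5, -0.5]
gripper_width: 0.003
```

```bash
python3 look.py 9
```

```text
15.875 [ 0.29835824 -0.57143591  0.2271845 ] head -111.38400738341487 [-0.00238024  0.00196938 -0.99999523] [-48.1  23.9   4.    0.  -70.3 116.7] [-0.03206883  0.70264322 -1.19806062] 0.00758733933565429
polar 0.5690806589157925 -124.59912708614489
```

View pics/top9.png

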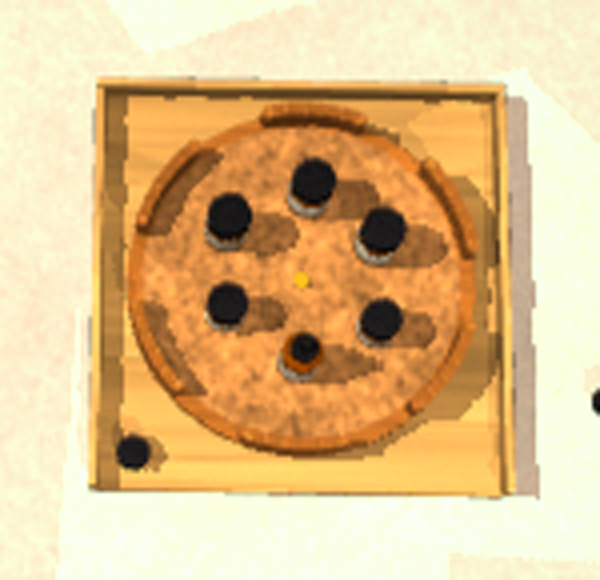

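View pics/scene9.png

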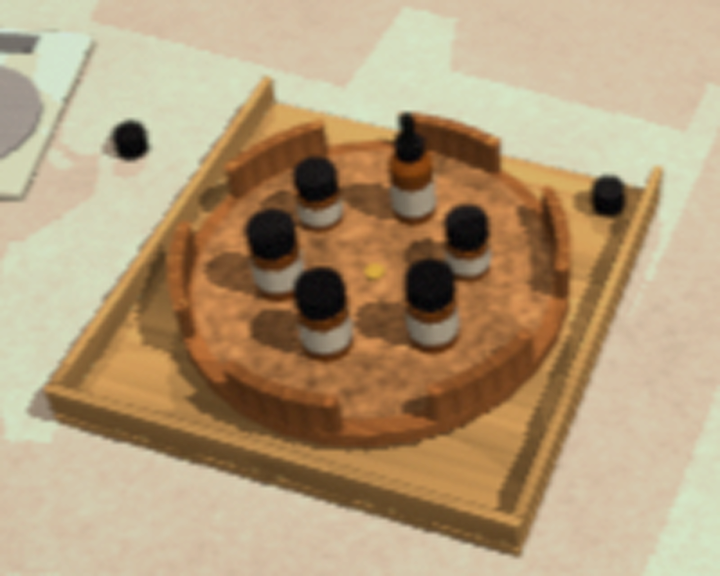

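Run:
```python
from h import *
c=pickle.load(open("top9.pkl","rb"));im=c["color"]
# two halves at 7x : native cols 250..350, rows 130..230
a=cv2.convertScaleAbs(cv2.resize(im[132:182,252:352],None,fx=8,fy=8,interpolation=cv2.INTER_LANCZOS4),alpha=1.9)
b=cv2.convertScaleAbs(cv2.resize(im[178:234,252:352],None,fx=8,fy=8,interpolation=cv2.INTER_LANCZOS4),alpha=1.9)
cv2.imwrite("pics/a9.png",a);cv2.imwrite("pics/b9.png",b)
```

```text
(no output)
```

View pics/a9.png

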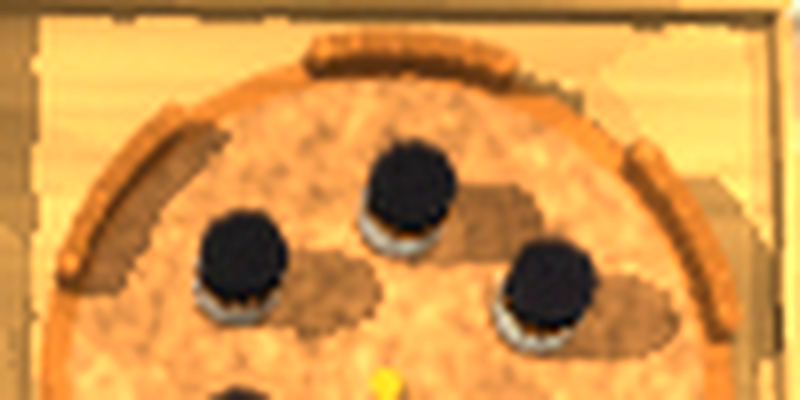

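View pics/b9.png

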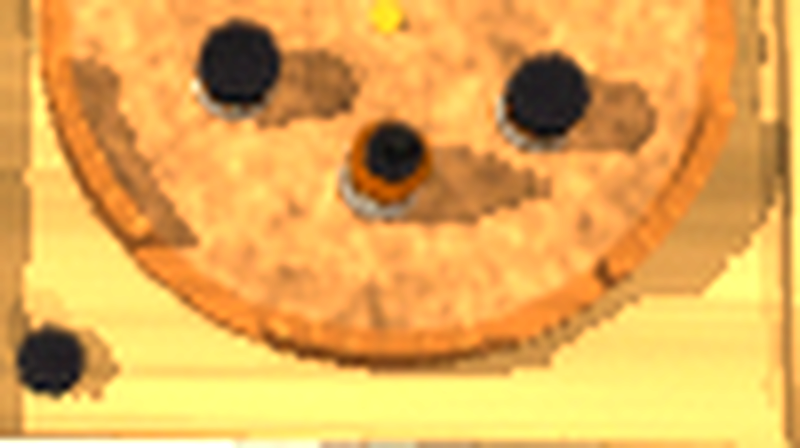

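```bash
cat > meas.py <<'E'
import sys
from h import *
from scipy.optimize import least_squares
def meas(n):
    c=pickle.load(open(f"top{n}.pkl","rb"));im=c["color"]
    g=im.max(2); m=np.zeros_like(g); m[135:225,255:345]=255
    big=cv2.resize(g,None,fx=4,fy=4,interpolation=cv2.INTER_CUBIC);M=((big<45)&(cv2.resize(m,None,fx=4,fy=4)>0)).astype(np.uint8)
    k,l,st,ce=cv2.connectedComponentsWithStats(M)
    bl=[((ce[i]+.5)/4-.5,st[i,4]) for i in range(1,k) if st[i,4]>250]
    big5=sorted(bl,key=lambda b:-b[1])
    ax=np.array([.6215,-.103]);out=[]
    for uv,a in big5:
        q=back(c,uv,.086)[0];v=q[:2]-ax
        if np.hypot(*v)>.1: continue
        out.append((uv,a))
    out=out[:6]
    drop=min(out,key=lambda b:b[1])
    jars=[b for b in out if b is not drop]
    # order areas: 3 large (36) 2 small
    aj=sorted(jars,key=lambda b:-b[1]);pts=[];
    for i,b in enumerate(aj): pts.append(back(c,b[0],(.094 if i<3 else .082))[0][:2])
    pts=np.array(pts)
    def ph(p):
        d=pts-p[:2];a=np.degrees(np.arctan2(d[:,1],d[:,0]));e=(a-p[2]+30)%60-30
        return np.r_[np.radians(e)*.072,np.hypot(d[:,0],d[:,1])-.072]
    s=least_squares(ph,[*ax,0]);print(n,"areas",[b[1] for b in out],"fit",s.x,"res mm",(s.fun*1e3).round(1))
    for z in(.11,.12,.13):
        q=back(c,drop[0],z)[0][:2]
        print("  drop z",z,q,[ (np.hypot(*(q-a)).round(4),np.degrees(np.arctan2(q[1]-a[1],q[0]-a[0])).round(2)) for a in(s.x[:2],ax)])
for n in sys.argv[1:]: meas(n)
E
python3 meas.py 0 9
python3 - <<'E'
from h import *
c=pickle.load(open("top9.pkl","rb"))
f=lambda p:np.array(p)/8+[252-.44,132-.44]
from scipy.optimize import least_squares
P=back(c,f([(310,52),(514,70),(640,146),(730,328),(178,112),(66,280)]),.066)[:,:2]
print([np.degrees(np.arctan2(p[1]+.103,p[0]-.6215)).round(1) for p in P])
th=np.array([18,-18,-42,-78,42,78])
def F(p):
    a=np.radians(th+p[2]);return (P-(p[:2]+.1395*np.c_[np.cos(a),np.sin(a)])).ravel()
s=least_squares(F,[.62,-.1,0]);print(s.x,(s.fun*1e3).round(1))
E
```

```text
0 areas [np.int32(1595), np.int32(1590), np.int32(1550), np.int32(1282), np.int32(1281), np.int32(608)] fit [ 0.6223179  -0.1022665  -1.93980543] res mm [-1.2  0.4  1.2 -1.3  0.8 -1.4 -3.3  1.6 -3.5  1.2]
  drop z 0.11 [ 0.58833064 -0.04177157] [(np.float64(0.0694), np.float64(119.33)), (np.float64(0.0696), np.float64(118.45))]
  drop z 0.12 [ 0.58614584 -0.04127688] [(np.float64(0.0709), np.float64(120.67)), (np.float64(0.0711), np.float64(119.8))]
  drop z 0.13 [ 0.58396105 -0.04078219] [(np.float64(0.0725), np.float64(121.96)), (np.float64(0.0727), np.float64(121.1))]
9 areas [np.int32(1580), np.int32(1569), np.int32(1537), np.int32(1276), np.int32(1266), np.int32(610)] fit [ 0.62173857 -0.10142447 -1.26895217] res mm [ 0.7  1.2 -1.4 -1.3  0.7 -3.3  1.4 -1.5 -3.5  1.1]
  drop z 0.11 [ 0.55263518 -0.10160593] [(np.float64(0.0691), np.float64(-179.85)), (np.float64(0.0689), np.float64(178.84))]
  drop z 0.12 [ 0.55068804 -0.10071287] [(np.float64(0.0711), np.float64(179.43)), (np.float64(0.0708), np.float64(178.15))]
  drop z 0.13 [ 0.5487409  -0.09981981] [(np.float64(0.073), np.float64(178.74)), (np.float64(0.0728), np.float64(177.5))]
[np.float64(16.7), np.float64(-18.5), np.float64(-43.3), np.float64(-78.3), np.float64(41.5), np.float64(76.9)]
[ 0.62219998 -0.10309283 -0.80481297] [ 0.7 -0.8 -0.6  0.9 -0.2 -2.1  0.4  1.  -0.2  1.6 -0.2 -0.7]
```

```bash
cat > ovb.py <<'E'
import sys
from h import *
n=sys.argv[1]; angs=[float(a) for a in sys.argv[2:]]
ax=np.array([.6218,-.1025]);tiles=[]
for nm,off,sz,f in(("top",(270,165),(60,50),6),("scene",(190,140),(60,70),6)):
    c=pickle.load(open(f"{nm}{n}.pkl","rb"));im=c["color"]
    # yellow dot
    w=im[165:215,180:320].astype(int) if nm=="top" else im[180:220,180:230].astype(int)
    o0=(180,165) if nm=="top" else (180,180)
    sc=np.minimum(w[...,1],w[...,2])-2*w[...,0]; ys,xs=np.where(sc>sc.max()*.6);dot=np.array([xs.mean(),ys.mean()])+o0
    sh=dot-proj(c,[[*ax,.036]])[0];print(nm,"dot",dot,"shift",sh)
    row=[]
    for a in angs:
        im2=cv2.convertScaleAbs(cv2.resize(im[off[1]:off[1]+sz[1],off[0]:off[0]+sz[0]],None,fx=f,fy=f,interpolation=cv2.INTER_CUBIC),alpha=1.7)
        b=ax+.072*np.array([np.cos(np.radians(a)),np.sin(np.radians(a))])
        t=np.linspace(0,2*np.pi,40)
        for z,r,col in((.036,.0165,(255,0,0)),(.075,.0165,(0,255,0)),(.136,.0045,(255,0,255))):
            u=((proj(c,np.c_[b[0]+r*np.cos(t),b[1]+r*np.sin(t),z+0*t])+sh-off+.5)*f).astype(np.int32)
            cv2.polylines(im2,[u],True,col,1)
        cv2.putText(im2,str(a),(5,15),0,.5,(0,0,255),1)
        row.append(im2)
    r=np.hstack(row);cv2.imwrite(f"pics/ov{nm}{n}.png",cv2.resize(r,(800,int(r.shape[0]*800/r.shape[1])),interpolation=cv2.INTER_AREA))
E
python3 ovb.py 9 177.5 180.5
```

```text
top dot [299.90909091 179.63636364] shift [ 0.15673323 -0.72243244]
scene dot [202.52941176 203.05882353] shift [-0.54173595  2.00352532]
```

View pics/ovtop9.png

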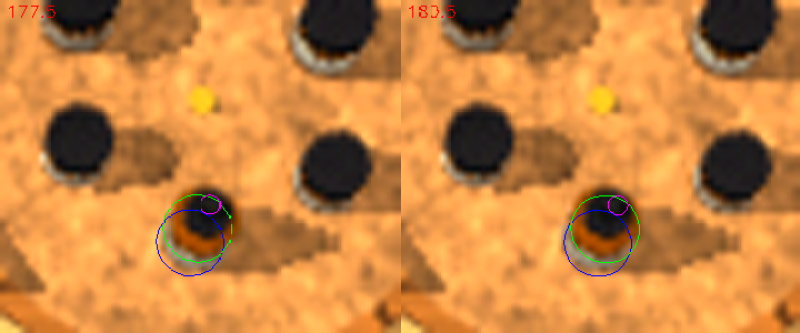

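View pics/ovscene9.png

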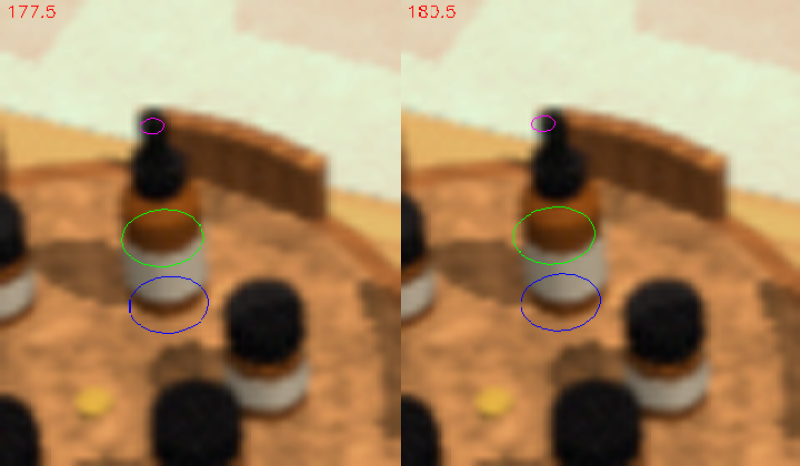

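Overlays on both cameras put the dropper at about 178–179°, while the tray front points at about 182.6°. It needs roughly 4° more, so I'm returning to the same gap.

Emit:
{"fn": "move_arm", "kwargs": {"series": [[[-4.5,-2.5,0,0,0,0,-1],[-4.5,-2.5,0,0,0,0,-1],[-4.5,-2.5,0,0,0,0,-1],[-4.5,-2.5,0,0,0,0,-1],[-4.5,-2.5,0,0,0,0,-1],[-4.5,-2.5,0,0,0,0,-1],[-4.5,-2.5,0,0,0,0,-1],[-4.5,-2.5,0,0,0,0,-1],[-4.5,-2.5,0,0,0,0,-1],[-4.5,-2.5,0,0,0,0,-1],[-4.5,-2,0,0,0,0,-1],[-4.5,0,0,0,0,0,-1]]]}}

```text
time_s: 17.38
tcp_pos: [0.7494, -0.1607, 0.226]
ee_rot: [[-0.359, -0.933, -0.003], [-0.933, 0.359, 0.0], [0.001, 0.003, -1.0]]
wrist_force: [-0.1, 0.0, 0.5]
gripper_width: 0.005
```

Emit:
{"fn": "move_arm", "kwargs": {"series": [[[0,0,0,0,0,0,-1],[0,0,0,0,0,0,-1],[0,0,0,0,0,0,-1]]]}}

```text
time_s: 17.75
tcp_pos: [0.7479, -0.1637, 0.2285]
ee_rot: [[-0.36, -0.933, -0.001], [-0.933, 0.36, -0.0], [0.0, 0.0, -1.0]]
wrist_force: [-1.0, -0.2, 0.1]
gripper_width: 0.002
```

Run:
```python
from station import r
import numpy as np
s=r.sense();R=s["ee_rot"];p=s["tcp_pos"];print(s["time_s"],p,np.degrees(np.arctan2(R[1,0],R[0,0])))
print("shift cm tool to above back-off pose", R.T@(np.array([.7484,-.1626,.0485])-p)*100)
```

```text
17.75 [ 0.7479066  -0.16370791  0.22854279] -111.12964719322653
shift cm tool to above back-off pose [-1.25031072e-01 -1.43410368e-02  1.80042475e+01]
```

Descend into the gap (behind the same rim end).

Emit:
{"fn": "move_arm", "kwargs": {"series": [[[0,0,3,0,0,0,-1],[0,0,3,0,0,0,-1],[0,0,3,0,0,0,-1],[0,0,3,0,0,0,-1],[0,0,2,0,0,0,-1],[0,0,1,0,0,0,-1],[0,0,0.8,0,0,0,-1],[0,0,0.8,0,0,0,-1],[0,0,0.7,0,0,0,-1],[0,0,0.7,0,0,0,-1],[0,0,0,0,0,0,-1],[0,0,0,0,0,0,-1]]]}}

```text
time_s: 19.25
tcp_pos: [0.7487, -0.1628, 0.0488]
ee_rot: [[-0.359, -0.933, 0.0], [-0.933, 0.359, -0.0], [-0.0, -0.001, -1.0]]
wrist_force: [-1.1, 0.3, -0.3]
gripper_width: 0.005
```

Run:
```python
from station import r
import numpy as np
s=r.sense();R=s["ee_rot"];p=s["tcp_pos"];print(s["time_s"],p,np.degrees(np.arctan2(R[1,0],R[0,0])),s["wrist_force"])
ax=np.array([.6218,-.1025]);a=np.radians(3.9)
v=np.array([.7513,-.1551])-ax;t=ax+[v[0]*np.cos(a)-v[1]*np.sin(a),v[0]*np.sin(a)+v[1]*np.cos(a)]
print(t,"shift tool cm", R.T@(np.r_[t,p[2]]-p)*100, "contact", R.T@(np.array([.7513,-.1551,p[2]])-p)*100)
```

```text
19.25 [ 0.74874484 -0.16276158  0.04882302] -111.05103131998 [-1.1379461   0.34739752 -0.34358343]
[ 0.75457772 -0.14617021] shift tool cm [-1.75792395e+00  5.16014105e-02 -1.49887990e-05] contact [-8.06806447e-01  3.67407024e-02 -1.36510364e-05]
```

Emit:
{"fn": "move_arm", "kwargs": {"series": [[[-0.3,0.02,0,0,0,0,-1],[-0.3,0.02,0,0,0,0,-1],[-0.2,0,0,0,0,0,-1],[-0.2,0,0,0,0,-0.8,-1],[-0.25,0,0,0,0,-1,-1],[-0.25,0,0,0,0,-1,-1],[-0.25,0,0,0,0,-1,-1],[0,0,0,0,0,0,-1],[0,0,0,0,0,0,-1]]]}}

```text
time_s: 20.38
tcp_pos: [0.754, -0.1459, 0.0483]
ee_rot: [[-0.297, -0.955, -0.0], [-0.955, 0.297, 0.0], [-0.0, 0.001, -1.0]]
wrist_force: [-0.1, 0.4, -0.4]
gripper_width: 0.007
```

Emit:
{"fn": "move_arm", "kwargs": {"series": [[[0.4,0,0,0,0,0,-1],[0.4,0,0,0,0,0,-1],[0,0,0,0,0,0,-1],[0,0,-1,0,0,0,-1],[0,0,-2,0,0,0,-1],[0,0,-3,0,0,0,-1],[0,0,-4,0,0,0,-1],[0,0,-4,0,0,0,-1],[0,0,-4,0,0,0,-1],[0,0,0,0,0,0,-1]]]}}

```text
time_s: 21.62
tcp_pos: [0.7539, -0.1543, 0.2365]
ee_rot: [[-0.296, -0.955, 0.012], [-0.955, 0.296, -0.002], [-0.002, -0.012, -1.0]]
wrist_force: [-0.7, -1.2, -0.1]
gripper_width: 0.009
```

Emit:
{"fn": "move_arm", "kwargs": {"series": [[[4.5,0,0,0,0,0,-1],[4.5,2,0,0,0,0,-1],[4.5,2.5,0,0,0,0,-1],[4.5,2.5,0,0,0,0,-1],[4.5,2.5,0,0,0,0,-1],[4.5,2.5,0,0,0,0,-1],[4.5,2.5,0,0,0,0,-1],[4.5,2.5,0,0,0,0,-1],[4.5,2.5,0,0,0,0,-1],[4.5,2.5,0,0,0,0,-1],[4.5,2.5,0,0,0,0,-1],[4.5,2.5,0,0,0,0,-1]]]}}

```text
time_s: 23.12
tcp_pos: [0.3324, -0.5902, 0.2292]
ee_rot: [[-0.296, -0.955, 0.0], [-0.955, 0.296, -0.0], [0.0, -0.0, -1.0]]
wrist_force: [1.0, -0.6, -0.2]
gripper_width: 0.007
```

```bash
python3 look.py 10; python3 meas.py 9 10; python3 ovb.py 10 180.5 182.5
```

```text
23.225 [ 0.32985267 -0.59197494  0.22870549] head -107.58640457509179 [-7.36614226e-04 -3.21850580e-04 -9.99999677e-01] [-47.2  27.    9.3   0.  -72.3 119.6] [0.35235661 0.38237342 0.21821666] 0.00860682080193007
polar 0.5693458116408795 -120.81381049591806
9 areas [np.int32(1580), np.int32(1569), np.int32(1537), np.int32(1276), np.int32(1266), np.int32(610)] fit [ 0.62173857 -0.10142447 -1.26895217] res mm [ 0.7  1.2 -1.4 -1.3  0.7 -3.3  1.4 -1.5 -3.5  1.1]
  drop z 0.11 [ 0.55263518 -0.10160593] [(np.float64(0.0691), np.float64(-179.85)), (np.float64(0.0689), np.float64(178.84))]
  drop z 0.12 [ 0.55068804 -0.10071287] [(np.float64(0.0711), np.float64(179.43)), (np.float64(0.0708), np.float64(178.15))]
  drop z 0.13 [ 0.5487409  -0.09981981] [(np.float64(0.073), np.float64(178.74)), (np.float64(0.0728), np.float64(177.5))]
10 areas [np.int32(1601), np.int32(1563), np.int32(1528), np.int32(1267), np.int32(1254), np.int32(630)] fit [ 0.62179158 -0.10151154  2.59273651] res mm [ 0.7  1.3 -1.4 -1.2  0.7 -3.2  1.2 -1.3 -3.4  0.9]
  drop z 0.11 [ 0.55279463 -0.10597608] [(np.float64(0.0691), np.float64(-176.3)), (np.float64(0.0688), np.float64(-177.52))]
  drop z 0.12 [ 0.55084643 -0.10505393] [(np.float64(0.071), np.float64(-177.14)), (np.float64(0.0707), np.float64(-178.33))]
  drop z 0.13 [ 0.54889823 -0.10413177] [(np.float64(0.0729), np.float64(-177.94)), (np.float64(0.0726), np.float64(-179.11))]
top dot [299.61538462 182.53846154] shift [-0.13697306  2.17966546]
scene dot [204.53333333 201.33333333] shift [1.46218562 0.27803513]
```

View pics/top10.png

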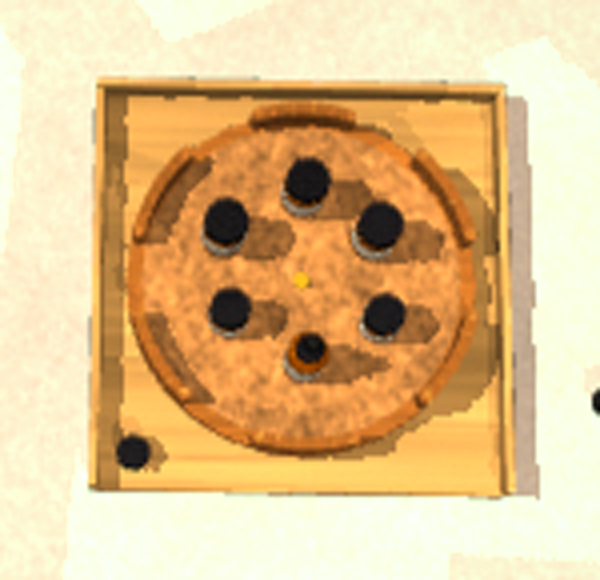

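View pics/ovtop10.png

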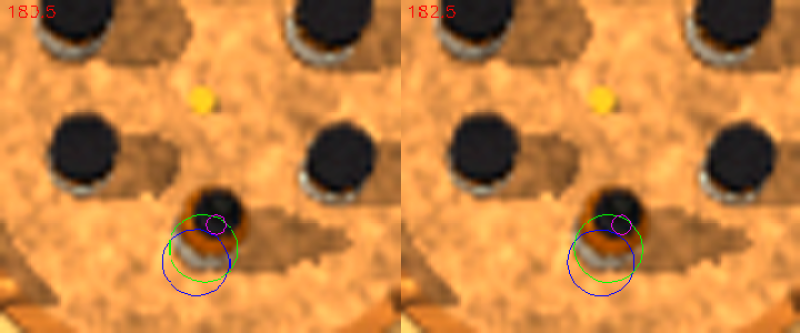

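View pics/ovscene10.png

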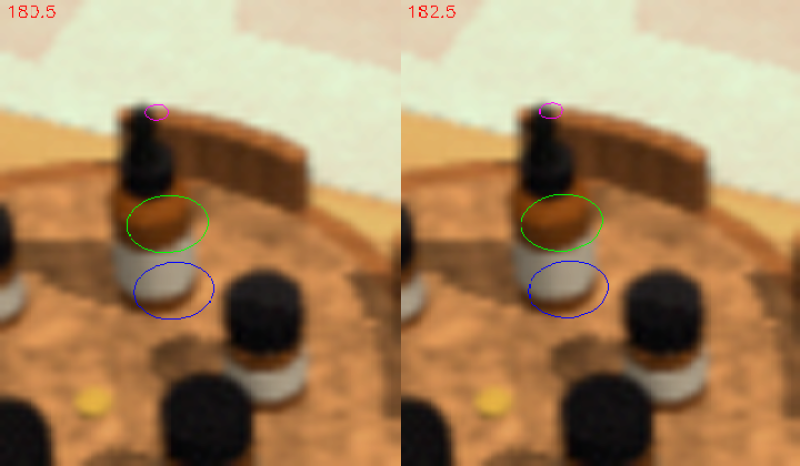

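View pics/scene10.png

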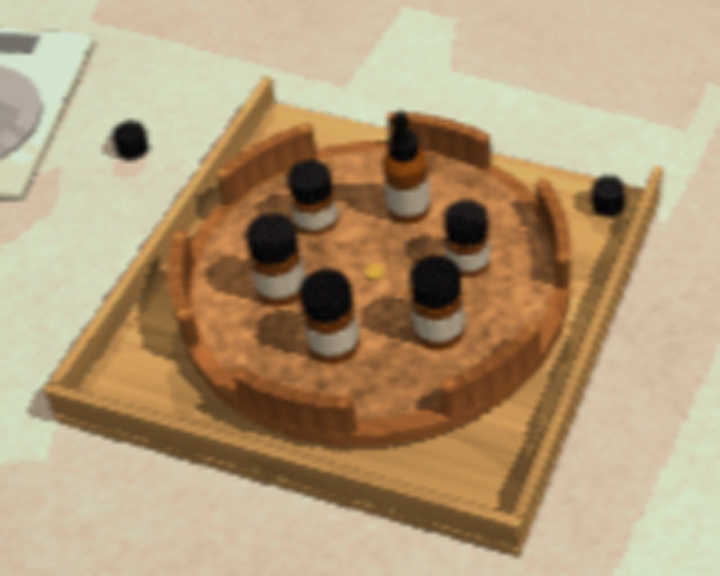

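Jar fit now gives a disc phase of 2.6°, which puts the dropper at 182.6° against the tray front at about 182.5°. The caps are unmoved, everything is upright and the arm is clear. Handing in.

Run:
```python
from station import r
import pickle,cv2,numpy as np
a=pickle.load(open("top0.pkl","rb"))["color"];b=pickle.load(open("top10.pkl","rb"))["color"]
print("beaker area diff",cv2.absdiff(a[155:195,105:170],b[155:195,105:170]).mean(),"cap_a",cv2.absdiff(a[215:232,250:268],b[215:232,250:268]).mean())
r.finish_job()
```

```text
beaker area diff 1.5878205128205127 cap_a 2.2745098039215685
the job is handed in; nothing more can be done
```

I turned the turntable about 64° counter-clockwise, and the dropper bottle now stands in the middle of the tray's open front. I pushed with the closed fingertips set down in a rim cut-out, against the end of one rim piece. The turn took one slow push, a look, then about 4° more. Then I backed off, lifted clear and handed the job in at about 23 s.

**Dropper position:** Fitting the five jar lids in the last top view puts the dropper at about 182.6°. The tray front points at about 182.5°. Measured directly from its teat, the dropper came out at about 181–182.5° depending on the height assumed, so the result is good to roughly 1–1.5°.

**Other objects:** In the last pictures the bottle and jars are upright. Cap_b looks unmoved in the last views, and the areas around cap_a and the beaker matched the first image. Wrist force readings, taken at the end of each move, stayed within about 2 N.

**Check that failed:** The last overlay I drew on the pictures did not line up, because it picked the wrong spot for the yellow centre dot. I ignored it and relied on the jar-lid and teat measurements.

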